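# Put away the last two UV-resin bottles in the light-tight crate

### The job

Two capped UV-resin bottles have been left out on the craft table: put them away in the light-tight plywood crate. It has six cells, four already hold a bottle and the black flaps hide which, so feel for the two empty cells and lower one bottle into each, never dropping it, to stand upright on the floor under the flaps. Keep the bottles upright on the way and leave everything else on the table where it is.

Things in the scene. Friction and masses are not known exactly. Their poses are not given: they have to be found in the camera images.
- crate: light-tight plywood bottle crate fixed to the table, 226 mm (its x) by 192 mm (its y) by 120 mm high; origin at the centre of its underside, z up. Six cells, each 104 mm along x by 56 mm along y inside, 6 mm walls between and around, 6 mm floor; cell centres at x = -55 and +55 mm, y = -62, 0 and +62 mm in its frame
- crate_top (a point): centre of the crate's top, 120 mm up, same axes. Each cell is closed level with the top by two black 3 mm flaps hinged on its two long edges (parallel to x), meeting on its middle line. Pushed, they fold down into the cell by up to 86 degrees (the pair resists with about 1 to 3 N); light springs shut them again behind what has passed. Shut, they hide the cells
- crate_floor (a point): centre of the crate's floor, 6 mm up. Four cells, others at every start, hold a bottle like the loose ones, standing roughly centred (within 10 mm), its cap top 98 mm above the crate's underside, 22 mm below the flaps: there whatever is pushed down stops hard. The other two are empty down to the floor
- bottle1_mid (a point): one of two identical closed UV-resin bottles standing on the table, 92 mm tall, 60 to 120 g: grey cylindrical body 40 mm across, 50 mm high, with a white band, a conical shoulder, and a slim white ribbed cap, 16 mm across, from 59 to 92 mm above the foot. This point is on the axis half-way up, 46 mm above the foot, z up to the cap; the cap's middle is 30 mm above it
- bottle2_mid (a point): one of two identical closed UV-resin bottles standing on the table, 92 mm tall, 60 to 120 g: grey cylindrical body 40 mm across, 50 mm high, with a white band, a conical shoulder, and a slim white ribbed cap, 16 mm across, from 59 to 92 mm above the foot. This point is on the axis half-way up, 46 mm above the foot, z up to the cap; the cap's middle is 30 mm above it
- glue: bystander: white craft-glue bottle with a blue band and an orange pointed cap, 58 mm across, 145 mm tall, bigger than the resin bottles; origin at the centre of its underside
- waterjar: bystander: clear plastic jar with a yellow lid, 56 mm across, 100 mm tall; origin at the centre of its underside
- palette: bystander: white flower-shaped paint palette, 150 mm across, 12 mm high; origin at the centre of its underside
- paintbox: bystander: white watercolour box, 75 x 125 x 14 mm; origin at the centre of its underside
- phone: bystander: black phone lying flat, 147 x 72 x 8 mm; origin at the centre of its underside
- brushpot: bystander: white pot with brushes, 76 mm across, 100 mm high, brushes up to 210 mm; origin at the centre of its underside
- lantern: bystander: paper lantern on a bamboo frame, 110 x 110 x 135 mm; origin at the centre of its underside

How it is judged:
By the outcome, as a careful person would: the job done as asked, in the order asked, and still so for the second after the job is handed in, with the robot touching nothing.
It also fails if it takes over 72 s, if anything falls off the work surface, if the arm or the gripper's body presses on something with over 40 N, if the wrist force passes 120 N, or if a joint passes its speed limit or range.

### The arm

A 6-joint arm with a two-finger parallel gripper is mounted at the origin on the work surface. World frame = base frame: x ahead of the robot, y to its left, z up, the work surface at z = 0. Lengths are in m, angles in rad, forces in N, time in s.
With the tool pointing down it reaches from about 0.3 to 0.85 m from the base axis. Payload 5.4 kg.
Tool frame: the origin (TCP) lies midway between the tips of the shut fingers; the grasp point (between the pads) lies 19 mm behind it; z points along the fingers, y is the line along which they close (so a half turn about z gives the same grasp; the last joint's range is limited). The gripper opens to 85 mm and grips with 20 to 120 N. Pads are 22 mm wide; open, the fingers measure 114 mm over their backs; the gripper's body (76 mm by 85 mm) begins 54 mm behind the grasp point. The pads swing forward as they close: fully open they stand 13 mm farther back than shut.
Start: joints at [-0.21, 0.158, 1.597, -0, 1.386, -0.21], TCP at [0.575, -0, 0.194] pointing down, gripper open.
Joint ranges: [-2.91, 2.91], [-0.94, 2.29], [0.18, 2.7], [-1.29, 4.43], [0.17, 2.64], [-3, 3]. Speed limits (rad/s): [2.57, 2.57, 3.14, 3.14, 3.14, 3.14].

### API

Orientations are given as a unit quaternion [w, x, y, z].
In Python, from cell import observe, get_image, get_calibration, close_job gives the robot as it stands.
- The arm moves only by the tool step_arm, never from a script. Its argument "plan" is a list of rows, each an object of numbers: "grip": the opening, from 0 (shut) to 1 (fully open); "dx", "dy", "dz": the shift along the tool's x, y, z in mm; "twist": the turn about the tool's z in rad. In form: [{"grip": .., "dx": .., "dy": .., "dz": .., "twist": ..}, ...]. A call has 1 to 20 rows; each row shifts and turns the commanded pose from where the row before left it, along the tool's axes as they then stand; what a row does not reach is not made up. A row lasts 1/8 s, in which the tool goes at most 62.5 mm and 10.7 degrees, less where a joint would pass 70% of its speed; a pose out of reach is approached as far as the arm can. A call with a gripper value outside its range is refused whole. The fingers move at their own pace and stop on an object; the grip force is fixed at half the most. Time passes only in rows, so rows that do not move let the fingers close. It gives the time, the measured TCP pose, the force, the opening and the grip force at its end, in the units of the state.
- observe(): the state, without advancing time (a new reading comes with each control period).
- get_image(name): name is "scene" or "side" or "wrist"; returns the picture (420x560x3 uint8, blue, green, red); there is no depth.
- get_calibration(name): a dict with "fx", "fy", "cx", "cy" (pixels), "R" (3x3) and "t" (3): a world point X has camera coordinates R X + t. Camera axes: x right, y down, z forward; pixel columns grow to the right and rows downward; lengths in m; the calibration is good to about 2 mm. A picture is of the moment at which its call begins: read the wrist's pose just before it. get_calibration takes no time and is no camera call; for the wrist camera it gives the pose at the moment of the call.
- close_job(): hands the job in; it is judged then, once.
The state is a dict: "time": time; "q": joint angles; "qvel": joint speeds; "joint_torque": joint torques, N m; "ee_pos": TCP position; "eef_rot": TCP orientation; "ft_force": force on the tool from outside, world axes, zero at the start; "torque": the same for the moment, N m; "opening": finger opening in m; "grip_force": force on a finger pad.
Only numpy, scipy, OpenCV 4.12 (cv2) and the standard library are available. Lean on these libraries where they do the work, as an engineer would, in place of code of your own. Each camera call takes 0.05 s, during which the arm holds its last target. There are 200 camera calls.

## Working session

There is one attempt and no reset: what is moved stays moved. The work goes in short steps, Python scripts to look and compute and a tool call to move; the robot and the scene stay as the last step left them, time stands still between calls to the robot, and variables do not carry over. Pictures are saved under pics/ and viewed, at most 10 in all, crops included, and the job is handed in when it is done.

Besides the shell and the picture viewer there is one more tool, called after "Request:" as a command line: name --argument value ..., lists and objects as JSON in quotes. step_arm: Moves the arm, as the interface text tells. Its arguments: {"type":"object","properties":{"plan":{"type":"array","items":{"type":"object","properties":{"grip":{"type":"number"},"dx":{"type":"number"},"dy":{"type":"number"},"dz":{"type":"number"},"twist":{"type":"number"}}}}},"required":["plan"]}

```bash
mkdir -p pics; python3 - <<'E'
from cell import *
import cv2,json
s=observe();print(s)
for n in("scene","side"):
    cv2.imwrite(f"pics/{n}0.png",cv2.resize(get_image(n),(800,600),interpolation=cv2.INTER_CUBIC))
    print(n,get_calibration(n))
print(get_calibration("wrist"))
E
```

```text
{'time': 0.0, 'q': array([-2.10063522e-01,  1.59049577e-01,  1.59825180e+00,  1.00352430e-05,
        1.38616429e+00, -2.10116008e-01]), 'qvel': array([-6.11617320e-04,  7.85441922e-05, -3.83469775e-04,  1.29944603e-03,
       -3.61029412e-04,  1.04763260e-03]), 'joint_torque': array([ 1.96016467e-04, -3.96006632e+01, -3.31426942e+01, -2.07608541e-04,
        8.36965773e-03, -3.09808388e-05]), 'ee_pos': array([5.74335996e-01, 1.44855385e-04, 1.93406853e-01]), 'eef_rot': array([-7.88434644e-04,  7.07088569e-01,  7.07124373e-01, -5.05409224e-04]), 'ft_force': array([ 0.61118189,  0.97610868, -0.85684122]), 'torque': array([ 0.0247389 ,  0.00994182, -0.02207882]), 'grip_force': 0.0, 'opening': 0.08543620827992858}
scene {'fx': 398.82492328324724, 'fy': 398.82492328324724, 'cx': 280.5379712424566, 'cy': 207.50560720426733, 'R': array([[-0.7533335 ,  0.65763557,  0.00202388],
       [ 0.47389752,  0.54498686, -0.69167222],
       [-0.45597124, -0.52010075, -0.72220872]]), 't': array([ 0.43046794, -0.21978046,  1.60383007])}
side {'fx': 470.42722416318173, 'fy': 470.42722416318173, 'cx': 280.72882496085504, 'cy': 207.921368724926, 'R': array([[ 0.94266321, -0.33343817,  0.01431969],
       [-0.25169333, -0.73842901, -0.62559816],
       [ 0.21917238,  0.5861242 , -0.78001403]]), 't': array([-0.54635242,  0.18770989,  1.10372278])}
{'fx': 304.79659239337025, 'fy': 304.79659239337025, 'cx': 279.1313088207382, 'cy': 207.25215422656217, 'R': array([[ 9.99999591e-01,  7.25049881e-04, -5.40454706e-04],
       [ 8.48809997e-04, -9.58709763e-01,  2.84385073e-01],
       [-3.11945840e-04, -2.84385415e-01, -9.58709987e-01]]), 't': array([-0.57449003, -0.03887143,  0.37764484])}
```

View pics/scene0.png

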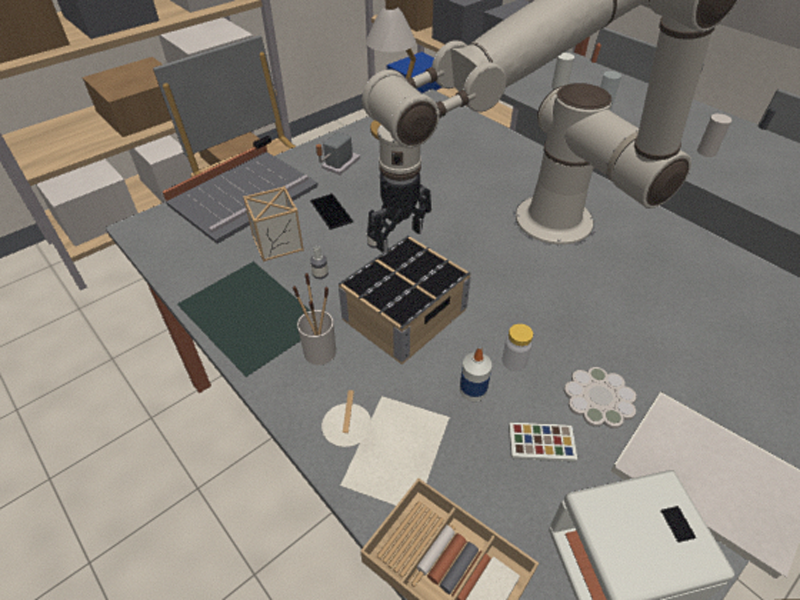

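View pics/side0.png

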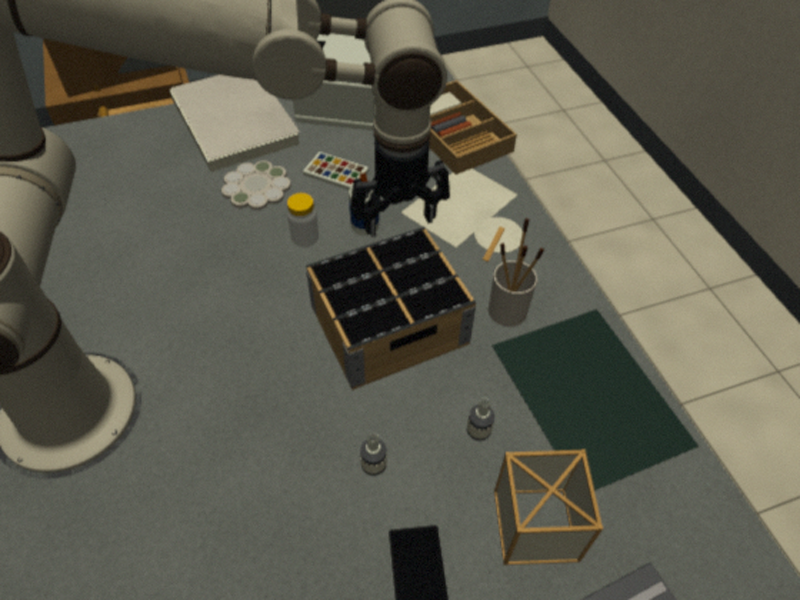

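The side view shows the bottles at about (374,455) and (481,420), and the crate top corners near (307,267), (428,230), (473,300) and (350,346). I'll enlarge these for better readings.

```bash
python3 - <<'E'
from cell import *
import cv2,numpy as np
im=get_image("side")
c=im[150:340,205:365]  # 160x190
a=cv2.resize(im[155:275,205:345],None,fx=4,fy=4,interpolation=cv2.INTER_CUBIC)
cv2.imwrite("pics/crate.png",a)
b=cv2.resize(im[270:340,240:360],None,fx=6,fy=6,interpolation=cv2.INTER_CUBIC)
cv2.imwrite("pics/bott.png",b)
E
```

```text
(no output)
```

View pics/crate.png

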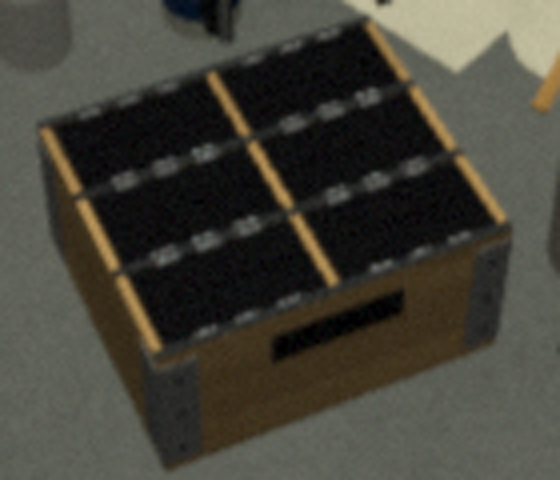

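View pics/bott.png

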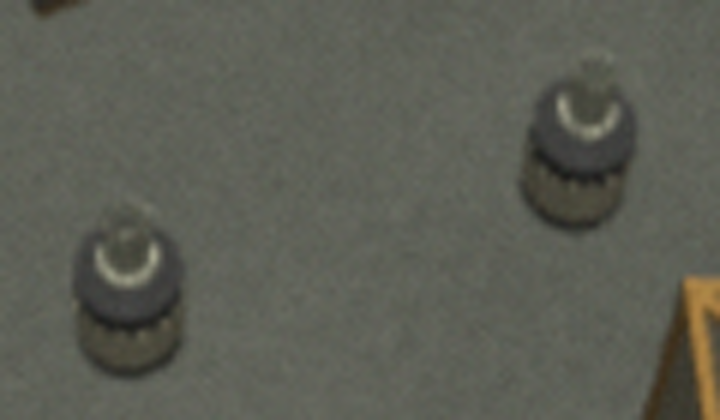

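The enlarged crop shows the crate top's outer corners at crop (40,127), (370,18), (510,228) and (155,355). The cap tops are at (132,212) and (598,62), and the feet bottom out at (130,375) and (574,230).

```bash
cat > h.py <<'E'
from cell import *
import numpy as np
def back(C,u,v,z):
    R,t=C["R"],C["t"]; d=R.T@np.array([(u-C["cx"])/C["fx"],(v-C["cy"])/C["fy"],1]); o=-R.T@t
    return o+d*(z-o[2])/d[2]
def proj(C,X):
    p=C["R"]@np.array(X)+C["t"]; return C["fx"]*p[0]/p[2]+C["cx"],C["fy"]*p[1]/p[2]+C["cy"]
E
python3 - <<'E'
from h import *
C=get_calibration("side")
P=[back(C,205+u/4-.4,155+v/4-.4,.12) for u,v in[(40,127),(370,18),(510,228),(155,355)]]
for p in P:print(p.round(4))
for i in range(4):print(np.linalg.norm(P[i]-P[(i+1)%4]).round(4),np.arctan2(*(P[(i+1)%4]-P[i])[[1,0]]).round(4))
print("centre",np.mean(P,0).round(4))
for a,b in[((132,212),(130,336)),((598,62),(574,191))]:
    print(back(C,240+a[0]/6-.4,270+a[1]/6-.4,.092).round(4),back(C,240+b[0]/6-.4,270+b[1]/6-.4,0).round(4))
C=get_calibration("scene")
u=.7
for p in[(400-55,0)]:pass
P=[back(C,u*.7,v*.7,.12) for u,v in[(340,287),(410,238),(470,272),(402,326)]]
print([p.round(3) for p in P],np.mean(P,0)); print(back(C,317*.7,248*.7,.092))
E
```

```text
[0.4333 0.0763 0.12  ]
[0.6575 0.0988 0.12  ]
[ 0.6744 -0.089   0.12  ]
[ 0.4514 -0.108   0.12  ]
0.2253 0.1002
0.1886 -1.481
0.2238 -3.0568
0.1851 1.6689
centre [ 0.5541 -0.0055  0.12  ]
[ 0.4471 -0.2507  0.092 ] [ 0.4437 -0.2535  0.    ]
[ 0.6252 -0.2489  0.092 ] [ 0.6245 -0.2528  0.    ]
[array([ 0.682, -0.075,  0.12 ]), array([ 0.457, -0.098,  0.12 ]), array([0.434, 0.078, 0.12 ]), array([0.654, 0.098, 0.12 ])] [0.55670508 0.000695   0.12      ]
[ 0.6292032  -0.24177163  0.092     ]
```

Side view puts the crate at about (0.554, -0.005) with yaw 0.09, and the bottles at about (0.445, -0.252) and (0.625, -0.251). Next I'll check the crate in the wrist camera.

```bash
python3 - <<'E'
from h import *
import cv2
C=get_calibration("wrist")
im=get_image("wrist")
cv2.imwrite("pics/w0.png",cv2.resize(im,(800,600),interpolation=cv2.INTER_CUBIC))
c,s=np.cos(.092),np.sin(.092)
for x,y in[(-113,96),(113,96),(113,-96),(-113,-96),(0,0)]:
    p=proj(C,[.554+(c*x-s*y)/1e3,-.0055+(s*x+c*y)/1e3,.12]);print(np.array(p)/.7)
E
```

```text
[141.09839383 149.32076588]
[553.44387076 108.88572014]
[550.69853145 421.00429361]
[214.61085531 447.68499648]
[364.68641295 297.62438253]
```

View pics/w0.png

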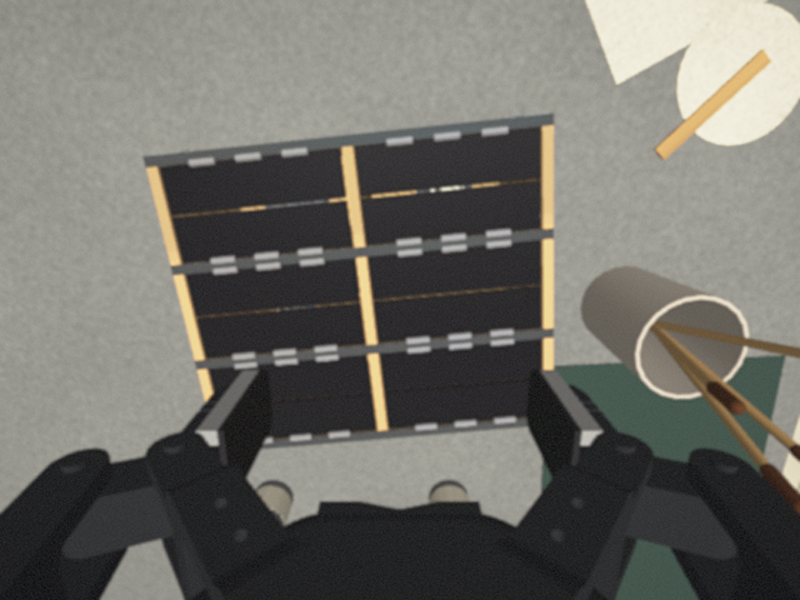

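The wrist view shows the crate top corners at (146,158) and (553,115). The hinge lines run (175,269)–(553,233) and (197,364)–(553,333), and the front edge crosses x=0 at (384,436). I'll fit the pose to these.

```bash
python3 - <<'E'
from h import *
from scipy.optimize import least_squares
W=get_calibration("wrist");S=get_calibration("side")
obs=[(W,-113,96,146*.7,158*.7),(W,113,96,553*.7,115*.7),(W,-113,31,175*.7,269*.7),(W,113,31,553*.7,233*.7),(W,-113,-31,197*.7,364*.7),(W,113,-31,553*.7,333*.7),(W,0,-96,384*.7,436*.7)]
obsS=[(S,x,y,205+u/4-.4,155+v/4-.4) for x,y,u,v in[(-113,96,40,127),(113,96,370,18),(113,-96,510,228),(-113,-96,155,355)]]
def f(p,o):
    c,s=np.cos(p[2]),np.sin(p[2])
    return np.concatenate([np.array(proj(C,[p[0]+(c*x-s*y)/1e3,p[1]+(s*x+c*y)/1e3,.12]))-(u,v) for C,x,y,u,v in o])
for o in(obs,obsS,obs+obsS):
    r=least_squares(f,[.554,-.005,.09],args=(o,));print(r.x.round(4),r.fun.round(1))
E
```

```text
[ 0.5557 -0.0085  0.0976] [-1.1 -1.2  1.2 -0.9 -1.4  0.9  0.9  0.5 -0.2  0.7  0.5 -0.1  0.1  1.5]
[ 0.5543 -0.0049  0.0915] [-0.5 -1.2 -0.1 -0.6  0.7  0.2 -0.   1.1]
[ 0.5556 -0.0083  0.097 ] [-1.3 -1.5  1.2 -1.  -1.6  0.7  0.7  0.3 -0.4  0.4  0.4 -0.2 -0.1  1.4
  0.2 -0.1  0.6  0.1  1.8  0.9  1.3  2.3]
```

Request:
step_arm --plan '[{"grip": 0, "twist": -0.096}, {"grip": 0, "dx": -5, "dy": 35}, {"grip": 0, "dz": 20}, {"grip": 0, "dz": 20}, {"grip": 0, "dz": 20}, {"grip": 0, "dz": 10}, {"grip": 0, "dz": 10}, {"grip": 0, "dz": 10}, {"grip": 0, "dz": 2}, {"grip": 0, "dz": 2}, {"grip": 0}]'

```text
$.plan[0]: bad value
```

Request:
step_arm --plan '[{"grip": 0, "dz": 2}, {"grip": 0, "dz": 2}, {"grip": 0}]'

```text
$.plan[0]: bad value
```

Request:
step_arm --plan '[{"grip": 0, "dx": 0, "dy": 0, "dz": 0, "twist": -0.096}, {"grip": 0, "dx": -5, "dy": 35, "dz": 0, "twist": 0}, {"grip": 0, "dx": 0, "dy": 0, "dz": 20, "twist": 0}, {"grip": 0, "dx": 0, "dy": 0, "dz": 20, "twist": 0}, {"grip": 0, "dx": 0, "dy": 0, "dz": 20, "twist": 0}, {"grip": 0, "dx": 0, "dy": 0, "dz": 10, "twist": 0}, {"grip": 0, "dx": 0, "dy": 0, "dz": 10, "twist": 0}, {"grip": 0, "dx": 0, "dy": 0, "dz": 10, "twist": 0}, {"grip": 0, "dx": 0, "dy": 0, "dz": 2, "twist": 0}, {"grip": 0, "dx": 0, "dy": 0, "dz": 0, "twist": 0}]'

```text
time: 1.45
ee_pos: [0.6105, -0.0017, 0.1026]
eef_rot: [0.0, 0.672, 0.74, 0.0]
ft_force: [-0.9, -0.2, 0.2]
opening: -0.0003
grip_force: 0.0
```

Request:
step_arm --plan '[{"grip": 0, "dx": 0, "dy": 0, "dz": 3, "twist": 0}, {"grip": 0, "dx": 0, "dy": 0, "dz": 2, "twist": 0}, {"grip": 0, "dx": 0, "dy": 0, "dz": 2, "twist": 0}]'

```text
time: 1.82
ee_pos: [0.6104, -0.0017, 0.0954]
eef_rot: [0.0, 0.672, 0.74, 0.0]
ft_force: [-0.2, -0.2, 0.3]
opening: -0.0002
grip_force: 0.0
```

Request:
step_arm --plan '[{"grip": 0, "dx": 0, "dy": 0, "dz": 3, "twist": 0}, {"grip": 0, "dx": 0, "dy": 0, "dz": 3, "twist": 0}, {"grip": 0, "dx": 0, "dy": 0, "dz": 3, "twist": 0}]'

```text
time: 2.2
ee_pos: [0.6103, -0.0016, 0.0861]
eef_rot: [-0.0, 0.672, 0.74, -0.0]
ft_force: [-0.3, -1.4, -0.1]
opening: 0.0001
grip_force: 0.0
```

Cell (+55, 0) is empty down to 86 mm. Next I'll probe (+55, -62).

Request:
step_arm --plan '[{"grip": 0, "dx": 0, "dy": 0, "dz": -25, "twist": 0}, {"grip": 0, "dx": 0, "dy": 0, "dz": -23, "twist": 0}, {"grip": 0, "dx": -31, "dy": 0, "dz": 0, "twist": 0}, {"grip": 0, "dx": -31, "dy": 0, "dz": 0, "twist": 0}, {"grip": 0, "dx": 0, "dy": 0, "dz": 10, "twist": 0}, {"grip": 0, "dx": 0, "dy": 0, "dz": 12, "twist": 0}, {"grip": 0, "dx": 0, "dy": 0, "dz": 10, "twist": 0}, {"grip": 0, "dx": 0, "dy": 0, "dz": 3, "twist": 0}, {"grip": 0, "dx": 0, "dy": 0, "dz": 1, "twist": 0}, {"grip": 0, "dx": 0, "dy": 0, "dz": 1, "twist": 0}]'

```text
time: 3.45
ee_pos: [0.6166, -0.0633, 0.0978]
eef_rot: [0.0, 0.672, 0.74, 0.0]
ft_force: [-0.3, 0.2, 0.5]
opening: -0.0003
grip_force: 0.0
```

Request:
step_arm --plan '[{"grip": 0, "dx": 0, "dy": 0, "dz": 1, "twist": 0}, {"grip": 0, "dx": 0, "dy": 0, "dz": 0, "twist": 0}]'

```text
time: 3.7
ee_pos: [0.6163, -0.0634, 0.0965]
eef_rot: [0.0, 0.672, 0.74, 0.0]
ft_force: [-0.3, 0.3, 0.6]
opening: -0.0001
grip_force: 0.0
```

Request:
step_arm --plan '[{"grip": 0, "dx": 0, "dy": 0, "dz": 1, "twist": 0}, {"grip": 0, "dx": 0, "dy": 0, "dz": 1, "twist": 0}, {"grip": 0, "dx": 0, "dy": 0, "dz": 1, "twist": 0}]'

```text
time: 4.08
ee_pos: [0.6162, -0.0634, 0.0933]
eef_rot: [-0.0, 0.672, 0.74, -0.0]
ft_force: [0.1, 1.0, 0.3]
opening: -0.0
grip_force: 0.0
```

Request:
step_arm --plan '[{"grip": 0, "dx": 0, "dy": 0, "dz": 2, "twist": 0}, {"grip": 0, "dx": 0, "dy": 0, "dz": 2, "twist": 0}, {"grip": 0, "dx": 0, "dy": 0, "dz": 2, "twist": 0}, {"grip": 0, "dx": 0, "dy": 0, "dz": 2, "twist": 0}]'

```text
time: 4.58
ee_pos: [0.6162, -0.0634, 0.0852]
eef_rot: [-0.0, 0.672, 0.74, -0.0]
ft_force: [0.4, 0.3, -0.6]
opening: -0.0
grip_force: 0.0
```

```bash
python3 - <<'E'
from h import *
import cv2
print(observe()["ft_force"],observe()["joint_torque"])
im=get_image("side")
cv2.imwrite("pics/p.png",cv2.resize(im[120:280,200:350],None,fx=3.75,fy=3.75,interpolation=cv2.INTER_CUBIC))
E
```

```text
[ 0.36012149  0.33712707 -0.55994317] [ 4.16465773e-04 -4.58232951e+01 -3.09654236e+01 -2.30339201e-04
  3.10866244e-02 -2.29379788e-05]
```

View pics/p.png

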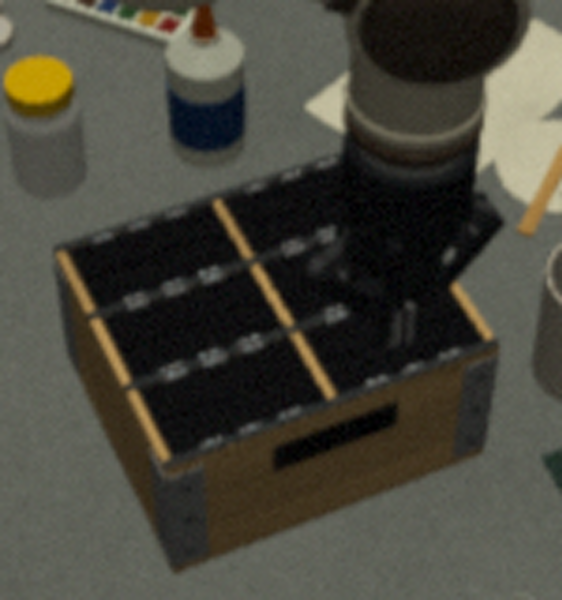

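The fingers are in the middle of cell (+55, -62), at about (403,330), with nothing touched. To confirm that a hard stop shows up in the readings, I'll probe (+55, +62), where the seam showed white.

Request:
step_arm --plan '[{"grip": 0, "dx": 0, "dy": 0, "dz": -25, "twist": 0}, {"grip": 0, "dx": 0, "dy": 0, "dz": -25, "twist": 0}, {"grip": 0, "dx": 41, "dy": 0, "dz": 0, "twist": 0}, {"grip": 0, "dx": 41, "dy": 0, "dz": 0, "twist": 0}, {"grip": 0, "dx": 42, "dy": 0, "dz": 0, "twist": 0}, {"grip": 0, "dx": 0, "dy": 0, "dz": 10, "twist": 0}, {"grip": 0, "dx": 0, "dy": 0, "dz": 12, "twist": 0}, {"grip": 0, "dx": 0, "dy": 0, "dz": 10, "twist": 0}, {"grip": 0, "dx": 0, "dy": 0, "dz": 3, "twist": 0}, {"grip": 0, "dx": 0, "dy": 0, "dz": 1, "twist": 0}, {"grip": 0, "dx": 0, "dy": 0, "dz": 1, "twist": 0}]'

```text
time: 6.0
ee_pos: [0.6048, 0.0598, 0.0988]
eef_rot: [0.0, 0.673, 0.74, 0.0]
ft_force: [-0.0, -0.6, 0.1]
opening: 0.0001
grip_force: 0.0
```

Request:
step_arm --plan '[{"grip": 0, "dx": 0, "dy": 0, "dz": 1, "twist": 0}, {"grip": 0, "dx": 0, "dy": 0, "dz": 0, "twist": 0}]'

```text
time: 6.25
ee_pos: [0.6044, 0.0601, 0.0975]
eef_rot: [0.0, 0.672, 0.74, 0.0]
ft_force: [0.6, -0.4, 0.8]
opening: 0.0002
grip_force: 0.0
```

Request:
step_arm --plan '[{"grip": 0, "dx": 0, "dy": 0, "dz": 1, "twist": 0}, {"grip": 0, "dx": 0, "dy": 0, "dz": 0, "twist": 0}]'

```text
time: 6.5
ee_pos: [0.6043, 0.0601, 0.0963]
eef_rot: [-0.0, 0.672, 0.74, -0.0]
ft_force: [0.2, -0.2, -1.1]
opening: 0.0003
grip_force: 0.0
```

Request:
step_arm --plan '[{"grip": 0, "dx": 0, "dy": 0, "dz": 1, "twist": 0}, {"grip": 0, "dx": 0, "dy": 0, "dz": 1, "twist": 0}]'

```text
time: 6.75
ee_pos: [0.6044, 0.0601, 0.0944]
eef_rot: [0.0, 0.672, 0.74, 0.0]
ft_force: [-0.5, -0.2, 0.3]
opening: 0.0003
grip_force: 0.0
```

Request:
step_arm --plan '[{"grip": 0, "dx": 0, "dy": 0, "dz": 1, "twist": 0}, {"grip": 0, "dx": 0, "dy": 0, "dz": 1, "twist": 0}]'

```text
time: 7.0
ee_pos: [0.6043, 0.0601, 0.0923]
eef_rot: [-0.0, 0.672, 0.74, -0.0]
ft_force: [0.3, 0.1, 0.7]
opening: -0.0003
grip_force: 0.0
```

Request:
step_arm --plan '[{"grip": 0, "dx": 0, "dy": 0, "dz": 1, "twist": 0}, {"grip": 0, "dx": 0, "dy": 0, "dz": 1, "twist": 0}]'

```text
time: 7.25
ee_pos: [0.6044, 0.0601, 0.0903]
eef_rot: [-0.0, 0.672, 0.74, -0.0]
ft_force: [0.0, 0.1, 1.0]
opening: 0.0003
grip_force: 0.0
```

```bash
python3 - <<'E'
from h import *
import cv2
for n in("side","scene"):
    C=get_calibration(n)
    for X in[(.6162,-.0634,.085),(.6162,-.0634,.12),(.6044,.0601,.09),(.6044,.0601,.12)]:
        u,v=proj(C,X);print(n,X,np.round((u,v),1),np.round(((u-200)*3.75,(v-120)*3.75)))
a=get_image("side")[90:250,200:340]
b=get_image("scene")[110:270,210:350]
cv2.imwrite("pics/q.png",cv2.resize(np.hstack([a,b]),None,fx=2.85,fy=2.85,interpolation=cv2.INTER_CUBIC))
E
```

```text
side (0.6162, -0.0634, 0.085) [304.3 218.8] [391. 371.]
side (0.6162, -0.0634, 0.12) [305.1 209.8] [394. 337.]
side (0.6044, 0.0601, 0.09) [282.5 182.4] [310. 234.]
side (0.6044, 0.0601, 0.12) [282.8 174.4] [310. 204.]
scene (0.6162, -0.0634, 0.085) [257.4 201. ] [215. 304.]
scene (0.6162, -0.0634, 0.12) [256.9 193.3] [213. 275.]
scene (0.6044, 0.0601, 0.09) [285.3 219.5] [320. 373.]
scene (0.6044, 0.0601, 0.12) [285.5 212.9] [320. 348.]
```

View pics/q.png

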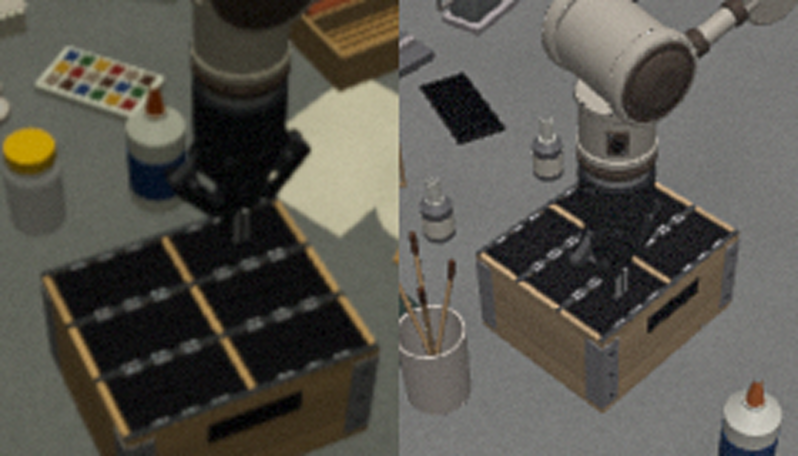

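The fingers are clearly inside cell (+55, +62), at side (240,235) and scene (620,290), with no stop at 90 mm. Only two cells can be empty, so I'll go lower gently.

Request:
step_arm --plan '[{"grip": 0, "dx": 0, "dy": 0, "dz": 1, "twist": 0}, {"grip": 0, "dx": 0, "dy": 0, "dz": 1, "twist": 0}, {"grip": 0, "dx": 0, "dy": 0, "dz": 1, "twist": 0}]'

```text
time: 7.72
ee_pos: [0.6043, 0.0601, 0.0873]
eef_rot: [-0.0, 0.672, 0.74, -0.0]
ft_force: [-0.6, 0.0, -0.1]
opening: -0.0002
grip_force: 0.0
```

Request:
step_arm --plan '[{"grip": 0, "dx": 0, "dy": 0, "dz": 1, "twist": 0}, {"grip": 0, "dx": 0, "dy": 0, "dz": 1, "twist": 0}, {"grip": 0, "dx": 0, "dy": 0, "dz": 1, "twist": 0}]'

```text
time: 8.1
ee_pos: [0.6043, 0.0601, 0.0843]
eef_rot: [-0.0, 0.672, 0.74, -0.0]
ft_force: [-0.2, -0.3, -0.7]
opening: 0.0001
grip_force: 0.0
```

Request:
step_arm --plan '[{"grip": 0, "dx": 0, "dy": 0, "dz": 1, "twist": 0}, {"grip": 0, "dx": 0, "dy": 0, "dz": 1, "twist": 0}, {"grip": 0, "dx": 0, "dy": 0, "dz": 1, "twist": 0}]'

```text
time: 8.48
ee_pos: [0.6044, 0.0601, 0.0815]
eef_rot: [0.0, 0.672, 0.74, 0.0]
ft_force: [-0.1, -0.6, 0.4]
opening: -0.0002
grip_force: 0.3
```

Request:
step_arm --plan '[{"grip": 0, "dx": 0, "dy": 0, "dz": -27, "twist": 0}, {"grip": 0, "dx": 0, "dy": 0, "dz": -27, "twist": 0}, {"grip": 0, "dx": 0, "dy": -40, "dz": 0, "twist": 0}, {"grip": 0, "dx": 0, "dy": -40, "dz": 0, "twist": 0}, {"grip": 0, "dx": 0, "dy": -30, "dz": 0, "twist": 0}, {"grip": 0, "dx": 0, "dy": 0, "dz": 10, "twist": 0}, {"grip": 0, "dx": 0, "dy": 0, "dz": 12, "twist": 0}, {"grip": 0, "dx": 0, "dy": 0, "dz": 10, "twist": 0}, {"grip": 0, "dx": 0, "dy": 0, "dz": 3, "twist": 0}, {"grip": 0, "dx": 0, "dy": 0, "dz": 1, "twist": 0}, {"grip": 0, "dx": 0, "dy": 0, "dz": 1, "twist": 0}, {"grip": 0, "dx": 0, "dy": 0, "dz": 1, "twist": 0}]'

```text
time: 9.98
ee_pos: [0.4952, 0.0495, 0.0977]
eef_rot: [0.0, 0.672, 0.74, 0.0]
ft_force: [-0.0, -0.6, 0.5]
opening: -0.0002
grip_force: 0.0
```

Request:
step_arm --plan '[{"grip": 0, "dx": 0, "dy": 0, "dz": 1, "twist": 0}, {"grip": 0, "dx": 0, "dy": 0, "dz": 0, "twist": 0}]'

```text
time: 10.22
ee_pos: [0.4948, 0.0495, 0.0964]
eef_rot: [-0.0, 0.672, 0.74, 0.0]
ft_force: [0.5, 1.1, -1.0]
opening: -0.0004
grip_force: 0.0
```

Request:
step_arm --plan '[{"grip": 0, "dx": 0, "dy": 0, "dz": 1, "twist": 0}, {"grip": 0, "dx": 0, "dy": 0, "dz": 1, "twist": 0}]'

```text
time: 10.48
ee_pos: [0.4949, 0.0495, 0.0944]
eef_rot: [0.0, 0.672, 0.74, 0.0]
ft_force: [0.0, 0.0, 0.1]
opening: -0.0
grip_force: 0.0
```

Request:
step_arm --plan '[{"grip": 0, "dx": 0, "dy": 0, "dz": 1, "twist": 0}, {"grip": 0, "dx": 0, "dy": 0, "dz": 1, "twist": 0}]'

```text
time: 10.72
ee_pos: [0.4949, 0.0495, 0.0923]
eef_rot: [0.0, 0.672, 0.74, 0.0]
ft_force: [0.6, -0.3, -0.1]
opening: 0.0001
grip_force: 0.0
```

No contact and no flap force in four cells, so I suspect the tips are not where the TCP reading says. I'll check the start pictures: open fingertips at side (372,230) and (430,220), 800-px scale.

```bash
python3 - <<'E'
from h import *
import cv2
for n in("side","scene"):
    C=get_calibration(n)
    for x in(-.05,.05):
        for z in(.193,.206,.23,.25): print(n,x,z,np.round(np.array(proj(C,[.5743+x,0,z]))/.7))
C=get_calibration("side");
for z in(.092,.12,.15): print(z,np.round((np.array(proj(C,[.4949,.0495,z]))-(190,100))*4))
cv2.imwrite("pics/r.png",cv2.resize(get_image("side")[100:240,190:350],None,fx=4,fy=4,interpolation=cv2.INTER_CUBIC))
E
```

```text
side -0.05 0.193 [370. 256.]
side -0.05 0.206 [370. 251.]
side -0.05 0.23 [369. 240.]
side -0.05 0.25 [369. 231.]
side 0.05 0.193 [429. 241.]
side 0.05 0.206 [429. 236.]
side 0.05 0.23 [430. 225.]
side 0.05 0.25 [430. 216.]
scene -0.05 0.193 [417. 248.]
scene -0.05 0.206 [418. 243.]
scene -0.05 0.23 [418. 234.]
scene -0.05 0.25 [418. 227.]
scene 0.05 0.193 [382. 269.]
scene 0.05 0.206 [382. 264.]
scene 0.05 0.23 [381. 255.]
scene 0.05 0.25 [381. 248.]
0.092 [210. 382.]
0.12 [208. 352.]
0.15 [205. 319.]
```

View pics/r.png

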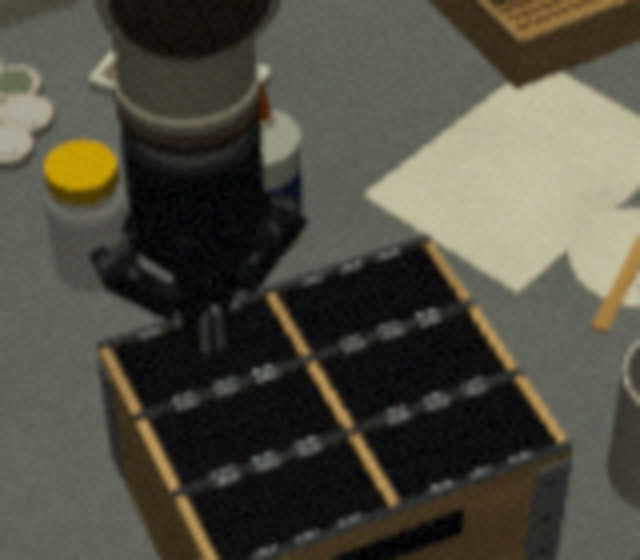

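In the start picture the real tips sit where z≈0.245 projects, not the expected 0.206. Here they end right at the flap plane while the reading says 0.092. So the real tips are roughly 30–40 mm above the reported TCP, and all the probes so far stopped above the flaps. I'll keep descending here to find the real contact by feel.

Request:
step_arm --plan '[{"grip": 0, "dx": 0, "dy": 0, "dz": 3, "twist": 0}, {"grip": 0, "dx": 0, "dy": 0, "dz": 3, "twist": 0}, {"grip": 0, "dx": 0, "dy": 0, "dz": 3, "twist": 0}, {"grip": 0, "dx": 0, "dy": 0, "dz": 1, "twist": 0}, {"grip": 0, "dx": 0, "dy": 0, "dz": 1, "twist": 0}]'

```text
time: 11.4
ee_pos: [0.4948, 0.0496, 0.0814]
eef_rot: [-0.0, 0.672, 0.74, -0.0]
ft_force: [-0.9, 0.2, 1.2]
opening: -0.0002
grip_force: 0.3
```

Request:
step_arm --plan '[{"grip": 0, "dx": 0, "dy": 0, "dz": 1, "twist": 0}, {"grip": 0, "dx": 0, "dy": 0, "dz": 1, "twist": 0}]'

```text
time: 11.65
ee_pos: [0.4949, 0.0495, 0.0794]
eef_rot: [0.0, 0.672, 0.74, 0.0]
ft_force: [-0.3, 0.0, 0.1]
opening: -0.0001
grip_force: 0.3
```

Request:
step_arm --plan '[{"grip": 0, "dx": 0, "dy": 0, "dz": 1, "twist": 0}, {"grip": 0, "dx": 0, "dy": 0, "dz": 1, "twist": 0}]'

```text
time: 11.9
ee_pos: [0.495, 0.0495, 0.0774]
eef_rot: [0.0, 0.672, 0.74, 0.0]
ft_force: [-1.0, -0.0, 1.7]
opening: -0.0001
grip_force: 0.3
```

Request:
step_arm --plan '[{"grip": 0, "dx": 0, "dy": 0, "dz": 1, "twist": 0}, {"grip": 0, "dx": 0, "dy": 0, "dz": 1, "twist": 0}]'

```text
time: 12.15
ee_pos: [0.495, 0.0495, 0.0754]
eef_rot: [0.0, 0.672, 0.74, 0.0]
ft_force: [-1.0, -0.4, 1.8]
opening: -0.0
grip_force: 0.4
```

Flap contact begins at about TCP 0.082 (grip reading 0.3, then ~1.5 N), so the offset is about 38 mm. A hard stop should come near a reading of 0.060.

Request:
step_arm --plan '[{"grip": 0, "dx": 0, "dy": 0, "dz": 3, "twist": 0}, {"grip": 0, "dx": 0, "dy": 0, "dz": 3, "twist": 0}, {"grip": 0, "dx": 0, "dy": 0, "dz": 3, "twist": 0}, {"grip": 0, "dx": 0, "dy": 0, "dz": 2, "twist": 0}]'

```text
time: 12.65
ee_pos: [0.4947, 0.0496, 0.0641]
eef_rot: [-0.0, 0.672, 0.74, -0.0]
ft_force: [0.3, 0.3, 0.2]
opening: -0.0003
grip_force: 0.4
```

Request:
step_arm --plan '[{"grip": 0, "dx": 0, "dy": 0, "dz": 1, "twist": 0}, {"grip": 0, "dx": 0, "dy": 0, "dz": 1, "twist": 0}]'

```text
time: 12.9
ee_pos: [0.4949, 0.0495, 0.0624]
eef_rot: [-0.0, 0.672, 0.74, 0.0]
ft_force: [-0.6, -0.2, 0.6]
opening: -0.0003
grip_force: 0.4
```

Request:
step_arm --plan '[{"grip": 0, "dx": 0, "dy": 0, "dz": 1, "twist": 0}, {"grip": 0, "dx": 0, "dy": 0, "dz": 0, "twist": 0}]'

```text
time: 13.15
ee_pos: [0.4949, 0.0495, 0.0613]
eef_rot: [0.0, 0.672, 0.74, 0.0]
ft_force: [0.4, 0.1, 1.2]
opening: -0.0003
grip_force: 0.4
```

Request:
step_arm --plan '[{"grip": 0, "dx": 0, "dy": 0, "dz": 1, "twist": 0}, {"grip": 0, "dx": 0, "dy": 0, "dz": 0, "twist": 0}]'

```text
time: 13.4
ee_pos: [0.4949, 0.0495, 0.0604]
eef_rot: [0.0, 0.672, 0.74, 0.0]
ft_force: [0.1, -0.2, -0.4]
opening: 0.0001
grip_force: 0.4
```

Request:
step_arm --plan '[{"grip": 0, "dx": 0, "dy": 0, "dz": 1, "twist": 0}, {"grip": 0, "dx": 0, "dy": 0, "dz": 1, "twist": 0}]'

```text
time: 13.65
ee_pos: [0.4949, 0.0495, 0.0584]
eef_rot: [0.0, 0.672, 0.74, 0.0]
ft_force: [-0.1, -0.6, 1.2]
opening: 0.0
grip_force: 0.4
```

Request:
step_arm --plan '[{"grip": 0, "dx": 0, "dy": 0, "dz": 1, "twist": 0}, {"grip": 0, "dx": 0, "dy": 0, "dz": 1, "twist": 0}]'

```text
time: 13.9
ee_pos: [0.4948, 0.0495, 0.0563]
eef_rot: [-0.0, 0.672, 0.74, -0.0]
ft_force: [-0.1, -0.5, 0.6]
opening: -0.0
grip_force: 0.3
```

Request:
step_arm --plan '[{"grip": 0, "dx": 0, "dy": 0, "dz": 1, "twist": 0}, {"grip": 0, "dx": 0, "dy": 0, "dz": 1, "twist": 0}]'

```text
time: 14.15
ee_pos: [0.4948, 0.0496, 0.0543]
eef_rot: [-0.0, 0.672, 0.74, -0.0]
ft_force: [-0.5, -0.1, -0.0]
opening: 0.0001
grip_force: 0.3
```

Request:
step_arm --plan '[{"grip": 0, "dx": 0, "dy": 0, "dz": 1, "twist": 0}, {"grip": 0, "dx": 0, "dy": 0, "dz": 1, "twist": 0}]'

```text
time: 14.4
ee_pos: [0.4949, 0.0495, 0.0523]
eef_rot: [0.0, 0.672, 0.74, 0.0]
ft_force: [-0.2, 0.7, 1.3]
opening: 0.0003
grip_force: 0.3
```

Request:
step_arm --plan '[{"grip": 0, "dx": 0, "dy": 0, "dz": 1, "twist": 0}, {"grip": 0, "dx": 0, "dy": 0, "dz": 1, "twist": 0}]'

```text
time: 14.65
ee_pos: [0.4949, 0.0496, 0.0504]
eef_rot: [0.0, 0.672, 0.74, 0.0]
ft_force: [1.1, -0.5, 0.0]
opening: 0.0002
grip_force: 0.3
```

Cell (-55, +62) is empty: no stop down to a reading of 0.050, meaning tips at about 88 mm. Next is (-55, 0).

Request:
step_arm --plan '[{"grip": 0, "dx": 0, "dy": 0, "dz": -22, "twist": 0}, {"grip": 0, "dx": 0, "dy": 0, "dz": -23, "twist": 0}, {"grip": 0, "dx": -31, "dy": 0, "dz": 0, "twist": 0}, {"grip": 0, "dx": -31, "dy": 0, "dz": 0, "twist": 0}, {"grip": 0, "dx": 0, "dy": 0, "dz": 9, "twist": 0}, {"grip": 0, "dx": 0, "dy": 0, "dz": 10, "twist": 0}, {"grip": 0, "dx": 0, "dy": 0, "dz": 9, "twist": 0}, {"grip": 0, "dx": 0, "dy": 0, "dz": 3, "twist": 0}, {"grip": 0, "dx": 0, "dy": 0, "dz": 1, "twist": 0}, {"grip": 0, "dx": 0, "dy": 0, "dz": 1, "twist": 0}]'

```text
time: 15.9
ee_pos: [0.5009, -0.012, 0.0625]
eef_rot: [0.0, 0.672, 0.74, 0.0]
ft_force: [-0.2, -0.2, 1.3]
opening: 0.0001
grip_force: 0.4
```

Request:
step_arm --plan '[{"grip": 0, "dx": 0, "dy": 0, "dz": 1, "twist": 0}, {"grip": 0, "dx": 0, "dy": 0, "dz": 0, "twist": 0}]'

```text
time: 16.15
ee_pos: [0.5011, -0.0123, 0.0616]
eef_rot: [0.0, 0.672, 0.74, 0.0]
ft_force: [0.5, 0.3, 0.9]
opening: 0.0001
grip_force: 0.4
```

Request:
step_arm --plan '[{"grip": 0, "dx": 0, "dy": 0, "dz": 1, "twist": 0}, {"grip": 0, "dx": 0, "dy": 0, "dz": 0, "twist": 0}]'

```text
time: 16.4
ee_pos: [0.5014, -0.0123, 0.0611]
eef_rot: [0.0, 0.672, 0.74, 0.0]
ft_force: [0.1, 0.8, 5.4]
opening: 0.0
grip_force: 2.8
```

Hard contact at a reading of 0.061 (5.4 N, x and z held back), so (-55, 0) is occupied and the tips are about 37 mm above the reported TCP. Next is (-55, -62).

Request:
step_arm --plan '[{"grip": 0, "dx": 0, "dy": 0, "dz": -17, "twist": 0}, {"grip": 0, "dx": 0, "dy": 0, "dz": -18, "twist": 0}, {"grip": 0, "dx": -31, "dy": 0, "dz": 0, "twist": 0}, {"grip": 0, "dx": -31, "dy": 0, "dz": 0, "twist": 0}, {"grip": 0, "dx": 0, "dy": 0, "dz": 9, "twist": 0}, {"grip": 0, "dx": 0, "dy": 0, "dz": 10, "twist": 0}, {"grip": 0, "dx": 0, "dy": 0, "dz": 9, "twist": 0}, {"grip": 0, "dx": 0, "dy": 0, "dz": 4, "twist": 0}, {"grip": 0, "dx": 0, "dy": 0, "dz": 1, "twist": 0}, {"grip": 0, "dx": 0, "dy": 0, "dz": 1, "twist": 0}, {"grip": 0, "dx": 0, "dy": 0, "dz": 1, "twist": 0}]'

```text
time: 17.77
ee_pos: [0.5072, -0.074, 0.0611]
eef_rot: [0.0, 0.672, 0.74, 0.0]
ft_force: [-2.0, 1.0, 7.8]
opening: 0.0003
grip_force: 4.1
```

Request:
step_arm --plan '[{"grip": 0, "dx": 0, "dy": 0, "dz": 1, "twist": 0}, {"grip": 0, "dx": 0, "dy": 0, "dz": 0, "twist": 0}]'

```text
time: 18.02
ee_pos: [0.5081, -0.0743, 0.0613]
eef_rot: [0.001, 0.672, 0.74, 0.001]
ft_force: [-1.6, 0.4, 9.2]
opening: 0.0001
grip_force: 4.7
```

Cell (-55, -62) is occupied too. Next is (+55, -62).

Request:
step_arm --plan '[{"grip": 0, "dx": 0, "dy": 0, "dz": -18, "twist": 0}, {"grip": 0, "dx": 0, "dy": 0, "dz": -18, "twist": 0}, {"grip": 0, "dx": 0, "dy": 55, "dz": 0, "twist": 0}, {"grip": 0, "dx": 0, "dy": 55, "dz": 0, "twist": 0}, {"grip": 0, "dx": 0, "dy": 0, "dz": 9, "twist": 0}, {"grip": 0, "dx": 0, "dy": 0, "dz": 10, "twist": 0}, {"grip": 0, "dx": 0, "dy": 0, "dz": 9, "twist": 0}, {"grip": 0, "dx": 0, "dy": 0, "dz": 4, "twist": 0}, {"grip": 0, "dx": 0, "dy": 0, "dz": 1, "twist": 0}, {"grip": 0, "dx": 0, "dy": 0, "dz": 1, "twist": 0}, {"grip": 0, "dx": 0, "dy": 0, "dz": 1, "twist": 0}]'

```text
time: 19.4
ee_pos: [0.6166, -0.0635, 0.0612]
eef_rot: [0.0, 0.672, 0.74, 0.0]
ft_force: [-2.7, 0.1, 6.6]
opening: -0.0001
grip_force: 3.1
```

Request:
step_arm --plan '[{"grip": 0, "dx": 0, "dy": 0, "dz": 1, "twist": 0}, {"grip": 0, "dx": 0, "dy": 0, "dz": 0, "twist": 0}]'

```text
time: 19.65
ee_pos: [0.6174, -0.0637, 0.0613]
eef_rot: [0.001, 0.672, 0.74, 0.0]
ft_force: [-1.3, 0.3, 7.5]
opening: -0.0003
grip_force: 3.9
```

Occupied. Next is (+55, 0).

Request:
step_arm --plan '[{"grip": 0, "dx": 0, "dy": 0, "dz": -18, "twist": 0}, {"grip": 0, "dx": 0, "dy": 0, "dz": -18, "twist": 0}, {"grip": 0, "dx": 31, "dy": 0, "dz": 0, "twist": 0}, {"grip": 0, "dx": 31, "dy": 0, "dz": 0, "twist": 0}, {"grip": 0, "dx": 0, "dy": 0, "dz": 9, "twist": 0}, {"grip": 0, "dx": 0, "dy": 0, "dz": 10, "twist": 0}, {"grip": 0, "dx": 0, "dy": 0, "dz": 9, "twist": 0}, {"grip": 0, "dx": 0, "dy": 0, "dz": 4, "twist": 0}, {"grip": 0, "dx": 0, "dy": 0, "dz": 1, "twist": 0}, {"grip": 0, "dx": 0, "dy": 0, "dz": 1, "twist": 0}, {"grip": 0, "dx": 0, "dy": 0, "dz": 1, "twist": 0}]'

```text
time: 21.02
ee_pos: [0.6106, -0.0017, 0.0607]
eef_rot: [0.0, 0.672, 0.74, 0.0]
ft_force: [-0.1, 0.7, 0.8]
opening: -0.0003
grip_force: 0.4
```

Request:
step_arm --plan '[{"grip": 0, "dx": 0, "dy": 0, "dz": 1, "twist": 0}, {"grip": 0, "dx": 0, "dy": 0, "dz": 0, "twist": 0}]'

```text
time: 21.28
ee_pos: [0.6105, -0.0016, 0.0595]
eef_rot: [0.0, 0.672, 0.74, 0.0]
ft_force: [0.6, 0.3, 0.3]
opening: -0.0
grip_force: 0.4
```

No stop at 0.0595; four more millimetres will confirm it. Then I'll raise, open and move over toward the bottles for a close look.

Request:
step_arm --plan '[{"grip": 0, "dx": 0, "dy": 0, "dz": 2, "twist": 0}, {"grip": 0, "dx": 0, "dy": 0, "dz": 2, "twist": 0}]'

```text
time: 21.52
ee_pos: [0.6102, -0.0016, 0.0552]
eef_rot: [-0.0, 0.672, 0.74, -0.0]
ft_force: [0.5, -0.5, -0.2]
opening: -0.0001
grip_force: 0.3
```

Request:
step_arm --plan '[{"grip": 0, "dx": 0, "dy": 0, "dz": -25, "twist": 0}, {"grip": 0, "dx": 0, "dy": 0, "dz": -45, "twist": 0}, {"grip": 0.6, "dx": -35, "dy": -22, "dz": -40, "twist": 0}, {"grip": 0.6, "dx": -35, "dy": -22, "dz": -20, "twist": 0}, {"grip": 0.6, "dx": -35, "dy": -22, "dz": 0, "twist": 0}, {"grip": 0.6, "dx": -35, "dy": -23, "dz": 0, "twist": 0}, {"grip": 0.6, "dx": 0, "dy": 0, "dz": 0, "twist": 0}, {"grip": 0.6, "dx": 0, "dy": 0, "dz": 0, "twist": 0}]'

```text
time: 22.52
ee_pos: [0.5351, -0.1491, 0.1851]
eef_rot: [-0.0, 0.672, 0.74, 0.0]
ft_force: [0.5, 0.1, 0.3]
opening: 0.0512
grip_force: 0.0
```

```bash
python3 - <<'E'
from h import *
import cv2
C=get_calibration("wrist");im=get_image("wrist")
cv2.imwrite("pics/w1.png",cv2.resize(im,(800,600),interpolation=cv2.INTER_CUBIC))
print({k:v if not hasattr(v,'tolist') else v.tolist() for k,v in C.items()})
for p in[(.446,-.2515,.092),(.625,-.2505,.092),(.446,-.2515,0),(.625,-.2505,0)]:print(p,np.round(np.array(proj(C,p))/.7))
S=get_calibration("side")
for uv in[(555,560),(505,560),(598,560)]:print("lantern",back(S,uv[0]*.7,uv[1]*.7,0).round(3))
s=observe();print(s["ee_pos"],s["opening"],s["time"])
E
```

```text
{'fx': 304.79659239337025, 'fy': 304.79659239337025, 'cx': 279.1313088207382, 'cy': 207.25215422656217, 'R': [[0.9953484538035794, 0.09633620509209748, 0.000889437619262581], [0.09211283855366494, -0.954336229564995, 0.28417879215954367], [0.028225528948306627, -0.2827749927559437, -0.9587708918127761]], 't': [-0.5184880971585235, -0.22767145916883413, 0.3121657581773623]}
(0.446, -0.2515, 0.092) [259. 409.]
(0.625, -0.2505, 0.092) [510. 429.]
(0.446, -0.2515, 0) [290. 355.]
(0.625, -0.2505, 0) [485. 371.]
lantern [ 0.645 -0.477 -0.   ]
lantern [ 0.577 -0.454 -0.   ]
lantern [ 0.704 -0.498  0.   ]
[ 0.53533613 -0.14875712  0.18517852] 0.05126306684353377 22.575
```

View pics/w1.png

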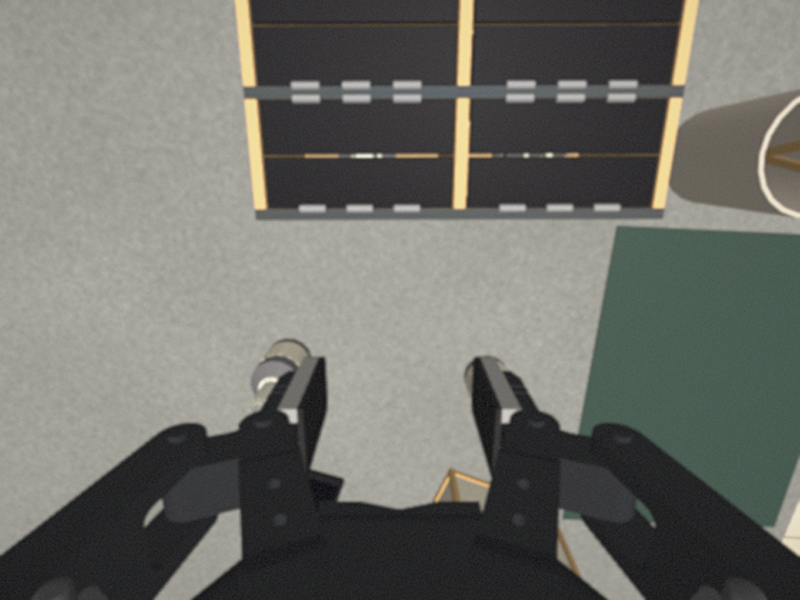

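The view shows the bottles' feet at (290,360) and (487,375), and pale cap spots in the crate's front-row seams, which agrees with the feel. The empty cells are (-55, +62) and (+55, 0). I'll use bottle A at (0.446, -0.253) and B at (0.625, -0.2525), and grasp A now with the real pads about 80 mm up, which reads as z = 0.024.

Request:
step_arm --plan '[{"grip": 0.6, "dx": -32, "dy": -33, "dz": 0, "twist": 0}, {"grip": 0.6, "dx": -32, "dy": -33, "dz": 0, "twist": 0}, {"grip": 0.6, "dx": -31, "dy": -33, "dz": 10, "twist": 0}, {"grip": 0.6, "dx": 0, "dy": 0, "dz": 30, "twist": 0}, {"grip": 0.6, "dx": 0, "dy": 0, "dz": 30, "twist": 0}, {"grip": 0.6, "dx": 0, "dy": 0, "dz": 30, "twist": 0}, {"grip": 0.6, "dx": 0, "dy": 0, "dz": 20, "twist": 0}, {"grip": 0.6, "dx": 0, "dy": 0, "dz": 20, "twist": 0}, {"grip": 0.6, "dx": 0, "dy": 0, "dz": 15, "twist": 0}, {"grip": 0.6, "dx": 0, "dy": 0, "dz": 6, "twist": 0}, {"grip": 0.6, "dx": 0, "dy": 0, "dz": 0, "twist": 0}]'

```text
time: 23.95
ee_pos: [0.4459, -0.2534, 0.0244]
eef_rot: [-0.0, 0.672, 0.74, 0.0]
ft_force: [0.5, 0.0, -0.1]
opening: 0.0511
grip_force: 0.0
```

```bash
python3 - <<'E'
from h import *
import cv2
s=observe();print(s["ee_pos"],s["ft_force"])
a=get_image("side")[215:345,210:340];b=get_image("wrist")[215:345,130:430]
a=cv2.resize(a,None,fx=2.6,fy=2.6,interpolation=cv2.INTER_CUBIC);b=cv2.resize(b,None,fx=1.5,fy=2.6)
b=cv2.resize(get_image("wrist")[180:420,130:430],(422,338))
cv2.imwrite("pics/g.png",np.hstack([a,b]))
S=get_calibration("side")
for z in(.061,.08,.1):print(np.round((np.array(proj(S,[.446,-.253,z]))-(210,215))*2.6))
E
```

```text
[ 0.44586059 -0.25338606  0.02435339] [ 0.45128377  0.04459059 -0.08510304]
[134. 254.]
[134. 244.]
[134. 232.]
```

View pics/g.png

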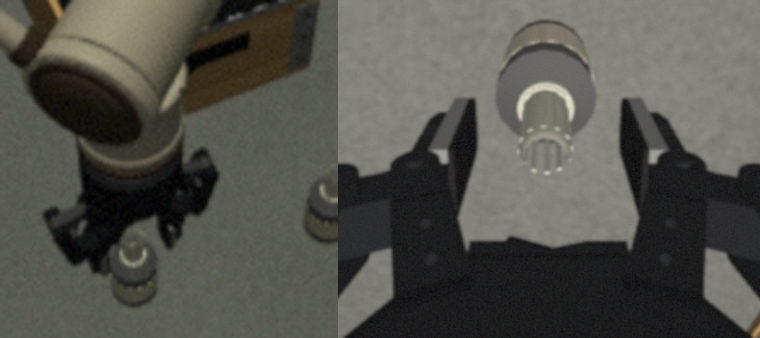

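The wrist half shows the cap midway between the pads: cap axis at column 545, pads at 475 and 625, cap top at about (545,152). I'll check the y offset by calculation.

```bash
python3 - <<'E'
from h import *
C=get_calibration("wrist")
f=lambda u,v:(130+(u-338)/1.407,180+v/1.408)
print(back(C,*f(545,153),.092).round(4),back(C,*f(545,100),.059).round(4))
for p in[(.446,-.253,.092),(.446,-.253,.059)]:
    u,v=proj(C,p);print(p,round((u-130)*1.407+338),round((v-180)*1.408))
print("floor base rear y", back(C,*f(545,22),0.0).round(4))
E
```

```text
[ 0.4452 -0.2525  0.092 ] [ 0.4449 -0.2506  0.059 ]
(0.446, -0.253, 0.092) 548 155
(0.446, -0.253, 0.059) 547 106
floor base rear y [ 0.4432 -0.2362  0.    ]
```

The cap is within about 1 mm of the tool axis, so I'll close and lift slightly.

Request:
step_arm --plan '[{"grip": 0, "dx": 1, "dy": 0, "dz": 0, "twist": 0}, {"grip": 0, "dx": 0, "dy": 0, "dz": 0, "twist": 0}, {"grip": 0, "dx": 0, "dy": 0, "dz": 0, "twist": 0}, {"grip": 0, "dx": 0, "dy": 0, "dz": 0, "twist": 0}, {"grip": 0, "dx": 0, "dy": 0, "dz": 0, "twist": 0}]'

```text
time: 24.72
ee_pos: [0.4458, -0.2528, 0.0248]
eef_rot: [0.0, 0.672, 0.74, -0.0]
ft_force: [-2.2, 0.1, 5.2]
opening: 0.0141
grip_force: 58.8
```

Request:
step_arm --plan '[{"grip": 0, "dx": 0, "dy": 0, "dz": -4, "twist": 0}, {"grip": 0, "dx": 0, "dy": 0, "dz": -10, "twist": 0}, {"grip": 0, "dx": 0, "dy": 0, "dz": 0, "twist": 0}]'

```text
time: 25.1
ee_pos: [0.4462, -0.2532, 0.0394]
eef_rot: [0.001, 0.672, 0.74, -0.0]
ft_force: [-0.4, -0.0, -0.4]
opening: 0.0142
grip_force: 58.5
```

Held: opening 14.2 mm and grip 58 N. I'll lift and carry it to cell (-55, +62).

Request:
step_arm --plan '[{"grip": 0, "dx": 0, "dy": 0, "dz": -20, "twist": 0}, {"grip": 0, "dx": 0, "dy": 0, "dz": -31, "twist": 0}, {"grip": 0, "dx": 0, "dy": 0, "dz": -40, "twist": 0}, {"grip": 0, "dx": 10, "dy": 3, "dz": -30, "twist": 0}, {"grip": 0, "dx": 25, "dy": 7, "dz": -10, "twist": 0}, {"grip": 0, "dx": 35, "dy": 9, "dz": 0, "twist": 0}, {"grip": 0, "dx": 40, "dy": 10, "dz": 0, "twist": 0}, {"grip": 0, "dx": 40, "dy": 10, "dz": 0, "twist": 0}, {"grip": 0, "dx": 40, "dy": 10, "dz": 0, "twist": 0}, {"grip": 0, "dx": 40, "dy": 10, "dz": 0, "twist": 0}, {"grip": 0, "dx": 35, "dy": 9, "dz": 0, "twist": 0}, {"grip": 0, "dx": 20, "dy": 6, "dz": 0, "twist": 0}, {"grip": 0, "dx": 10, "dy": 3, "dz": 0, "twist": 0}, {"grip": 0, "dx": 0, "dy": 0, "dz": 0, "twist": 0}, {"grip": 0, "dx": 0, "dy": 0, "dz": 0, "twist": 0}]'

```text
time: 26.98
ee_pos: [0.4939, 0.0477, 0.1693]
eef_rot: [0.0, 0.673, 0.74, -0.0]
ft_force: [0.6, 0.6, -1.5]
opening: 0.0143
grip_force: 58.5
```

```bash
python3 - <<'E'
from h import *
import cv2
s=observe();print(s["ee_pos"],s["opening"],s["grip_force"],s["ft_force"])
# bottle foot rim in wrist view: print grey profile down the bottle axis column
C=get_calibration("wrist");im=cv2.cvtColor(get_image("wrist"),cv2.COLOR_BGR2GRAY)
zf=s["ee_pos"][2]-.0248
for dy in(0,.02):
  print(zf,np.round(proj(C,[s["ee_pos"][0]-.096*dy,s["ee_pos"][1]+dy,zf]),1))
u=round(proj(C,[s["ee_pos"][0],s["ee_pos"][1],.2])[0])
print(u,im[180:300:2,u-2:u+3].mean(1).round().astype(int).tolist())
for r in(210,225,240):print(r,im[r,u-50:u+51:4].tolist())
E
```

```text
[0.49391931 0.0476728  0.16933305] 0.014271112185555527 58.54655888892012 [ 0.5921312   0.55099746 -1.46942128]
0.14453304611750814 [279.1 220.6]
0.14453304611750814 [279.1 193. ]
279 [52, 53, 51, 50, 51, 50, 49, 50, 72, 121, 160, 161, 160, 161, 160, 180, 133, 82, 85, 123, 144, 145, 145, 145, 146, 146, 146, 146, 146, 148, 184, 244, 243, 230, 157, 158, 158, 158, 160, 159, 160, 160, 161, 161, 161, 165, 202, 179, 184, 205, 208, 154, 126, 112, 114, 115, 116, 116, 117, 116]
210 [48, 56, 66, 63, 67, 67, 73, 141, 145, 152, 160, 161, 165, 189, 176, 164, 159, 160, 157, 67, 60, 63, 66, 73, 70, 58]
225 [46, 52, 51, 46, 48, 139, 88, 110, 143, 142, 140, 143, 146, 146, 145, 145, 145, 147, 122, 112, 133, 47, 45, 46, 50, 49]
240 [45, 49, 55, 119, 116, 138, 136, 139, 140, 141, 140, 155, 181, 181, 159, 143, 144, 147, 144, 143, 141, 141, 123, 71, 48, 50]
```

```bash
python3 - <<'E'
from h import *
import cv2
C=get_calibration("wrist");g=get_image("wrist");im=cv2.cvtColor(g,cv2.COLOR_BGR2GRAY)
c,s=np.cos(.096),np.sin(.096)
w=lambda x,y:[.5553+c*x-s*y,-.007+s*x+c*y,.12]
for y in(.096,.090,.062,.034,.028):print(y,np.round(proj(C,w(-.055,y)),1),np.round(proj(C,w(-.1,y)),1))
for x in(-.113,-.107,-.003,.003):print(x,np.round(proj(C,w(x,.08)),1))
print("col279 rows130-200",im[130:200:2,277:282].mean(1).round().astype(int).tolist())
u=round(proj(C,w(-.1,.04))[0]);print("col",u,im[130:300:2,u-2:u+3].mean(1).round().astype(int).tolist())
r=round(proj(C,w(0,.08))[1]);print("row",r,im[r-2:r+3,150:400:3].mean(0).round().astype(int).tolist())
E
```

```text
0.096 [280.2 164.9] [220.3 165. ]
0.09 [280.2 172.9] [220.7 172.9]
0.062 [280.1 208.3] [222.7 208.3]
0.034 [280.1 241.4] [224.5 241.4]
0.028 [280.1 248.2] [224.9 248.2]
-0.113 [204.5 185.8]
-0.107 [212.3 185.8]
-0.003 [348.  185.7]
0.003 [355.8 185.7]
col279 rows130-200 [184, 183, 182, 185, 186, 187, 185, 180, 179, 175, 150, 124, 122, 120, 119, 122, 129, 129, 121, 105, 106, 156, 208, 167, 72, 50, 51, 51, 51, 50, 50, 50, 52, 74, 121]
col 224 [179, 181, 181, 182, 182, 182, 179, 180, 180, 179, 172, 131, 108, 109, 99, 97, 130, 179, 127, 107, 106, 105, 92, 53, 52, 52, 52, 50, 51, 50, 51, 51, 51, 49, 51, 47, 48, 47, 48, 64, 57, 49, 47, 49, 48, 48, 48, 51, 49, 48, 48, 48, 46, 48, 46, 47, 84, 108, 106, 106, 81, 47, 48, 49, 47, 45, 48, 47, 47, 48, 46, 45, 48, 47, 52, 40, 45, 45, 44, 43, 39, 39, 41, 41, 40]
row 186 [178, 180, 176, 180, 174, 176, 177, 178, 177, 181, 178, 177, 178, 176, 184, 178, 174, 173, 216, 220, 220, 79, 50, 51, 50, 50, 49, 51, 49, 51, 52, 49, 51, 51, 51, 51, 51, 50, 52, 50, 52, 51, 52, 49, 52, 52, 51, 51, 53, 50, 51, 51, 51, 53, 52, 54, 51, 52, 53, 52, 53, 52, 53, 51, 52, 86, 219, 221, 219, 56, 51, 51, 52, 52, 53, 50, 51, 52, 52, 52, 52, 52, 51, 50]
```

The wrist view shows the seam and walls within 1 mm of prediction. The bottle's foot reads about 3–4 mm towards -y of the cell's middle line, so I'll shift +3 in y and +1 in x, then lower in stages.

Request:
step_arm --plan '[{"grip": 0, "dx": 3, "dy": 1, "dz": 0, "twist": 0}, {"grip": 0, "dx": 0, "dy": 0, "dz": 8, "twist": 0}, {"grip": 0, "dx": 0, "dy": 0, "dz": 8, "twist": 0}, {"grip": 0, "dx": 0, "dy": 0, "dz": 8, "twist": 0}, {"grip": 0, "dx": 0, "dy": 0, "dz": 8, "twist": 0}, {"grip": 0, "dx": 0, "dy": 0, "dz": 8, "twist": 0}, {"grip": 0, "dx": 0, "dy": 0, "dz": 8, "twist": 0}]'

```text
time: 27.95
ee_pos: [0.4947, 0.0515, 0.1208]
eef_rot: [0.0, 0.672, 0.74, 0.0]
ft_force: [0.2, 0.7, 0.2]
opening: 0.0142
grip_force: 58.7
```

Request:
step_arm --plan '[{"grip": 0, "dx": 0, "dy": 0, "dz": 8, "twist": 0}, {"grip": 0, "dx": 0, "dy": 0, "dz": 8, "twist": 0}, {"grip": 0, "dx": 0, "dy": 0, "dz": 8, "twist": 0}, {"grip": 0, "dx": 0, "dy": 0, "dz": 8, "twist": 0}]'

```text
time: 28.45
ee_pos: [0.4946, 0.0516, 0.0888]
eef_rot: [-0.0, 0.672, 0.74, -0.0]
ft_force: [-0.4, -0.5, 0.2]
opening: 0.0144
grip_force: 58.7
```

Request:
step_arm --plan '[{"grip": 0, "dx": 0, "dy": 0, "dz": 9, "twist": 0}, {"grip": 0, "dx": 0, "dy": 0, "dz": 9, "twist": 0}, {"grip": 0, "dx": 0, "dy": 0, "dz": 9, "twist": 0}, {"grip": 0, "dx": 0, "dy": 0, "dz": 9, "twist": 0}, {"grip": 0, "dx": 0, "dy": 0, "dz": 9, "twist": 0}, {"grip": 0, "dx": 0, "dy": 0, "dz": 6, "twist": 0}]'

```text
time: 29.2
ee_pos: [0.4944, 0.0516, 0.0377]
eef_rot: [-0.0, 0.672, 0.74, -0.0]
ft_force: [-0.5, -0.1, -0.6]
opening: 0.0142
grip_force: 58.9
```

Request:
step_arm --plan '[{"grip": 0, "dx": 0, "dy": 0, "dz": 2, "twist": 0}, {"grip": 0, "dx": 0, "dy": 0, "dz": 2, "twist": 0}, {"grip": 0, "dx": 0, "dy": 0, "dz": 1, "twist": 0}]'

```text
time: 29.58
ee_pos: [0.4949, 0.0515, 0.0336]
eef_rot: [0.0, 0.672, 0.74, 0.0]
ft_force: [-0.1, -0.2, 0.4]
opening: 0.0146
grip_force: 58.9
```

Request:
step_arm --plan '[{"grip": 0, "dx": 0, "dy": 0, "dz": 1, "twist": 0}, {"grip": 0, "dx": 0, "dy": 0, "dz": 1, "twist": 0}]'

```text
time: 29.82
ee_pos: [0.4948, 0.0515, 0.0315]
eef_rot: [0.0, 0.672, 0.74, 0.0]
ft_force: [0.1, -0.4, 0.1]
opening: 0.0146
grip_force: 58.9
```

Request:
step_arm --plan '[{"grip": 0, "dx": 0, "dy": 0, "dz": 1, "twist": 0}, {"grip": 0, "dx": 0, "dy": 0, "dz": 0, "twist": 0}]'

```text
time: 30.08
ee_pos: [0.4948, 0.0515, 0.0309]
eef_rot: [0.0, 0.672, 0.74, 0.0]
ft_force: [-1.5, 0.5, 5.2]
opening: 0.014
grip_force: 59.6
```

Request:
step_arm --plan '[{"grip": 0, "dx": 0, "dy": 0, "dz": 1, "twist": 0}, {"grip": 0, "dx": 0, "dy": 0, "dz": 0, "twist": 0}]'

```text
time: 30.32
ee_pos: [0.4951, 0.0515, 0.0308]
eef_rot: [0.0, 0.672, 0.74, -0.0]
ft_force: [-4.8, 0.2, 11.6]
opening: 0.0146
grip_force: 60.8
```

Floor contact at 0.0309, exactly the expected height. I'll relax 1 mm, open and withdraw.

Request:
step_arm --plan '[{"grip": 0, "dx": 0, "dy": 0, "dz": -1, "twist": 0}, {"grip": 0.2, "dx": 0, "dy": 0, "dz": 0, "twist": 0}, {"grip": 0.4, "dx": 0, "dy": 0, "dz": 0, "twist": 0}, {"grip": 0.4, "dx": 0, "dy": 0, "dz": 0, "twist": 0}, {"grip": 0.4, "dx": 0, "dy": 0, "dz": 0, "twist": 0}, {"grip": 0.4, "dx": 0, "dy": 0, "dz": -8, "twist": 0}, {"grip": 0.4, "dx": 0, "dy": 0, "dz": -10, "twist": 0}, {"grip": 0.4, "dx": 0, "dy": 0, "dz": -12, "twist": 0}, {"grip": 0.4, "dx": 0, "dy": 0, "dz": -15, "twist": 0}, {"grip": 0.4, "dx": 0, "dy": 0, "dz": -20, "twist": 0}, {"grip": 0.4, "dx": 0, "dy": 0, "dz": -30, "twist": 0}, {"grip": 0.4, "dx": 0, "dy": 0, "dz": -30, "twist": 0}, {"grip": 0.4, "dx": 0, "dy": 0, "dz": -20, "twist": 0}]'

```text
time: 31.95
ee_pos: [0.4958, 0.0513, 0.1785]
eef_rot: [0.002, 0.672, 0.74, 0.001]
ft_force: [0.7, 0.5, 0.5]
opening: 0.0343
grip_force: 0.0
```

Request:
step_arm --plan '[{"grip": 0.6, "dx": -45, "dy": 14, "dz": 0, "twist": 0}, {"grip": 0.6, "dx": -45, "dy": 14, "dz": 0, "twist": 0}, {"grip": 0.6, "dx": -45, "dy": 14, "dz": 0, "twist": 0}, {"grip": 0.6, "dx": -45, "dy": 14, "dz": 0, "twist": 0}, {"grip": 0.6, "dx": -45, "dy": 14, "dz": 0, "twist": 0}, {"grip": 0.6, "dx": -45, "dy": 14, "dz": 0, "twist": 0}, {"grip": 0.6, "dx": -45, "dy": 15, "dz": 0, "twist": 0}, {"grip": 0.6, "dx": 0, "dy": 0, "dz": 30, "twist": 0}, {"grip": 0.6, "dx": 0, "dy": 0, "dz": 35, "twist": 0}, {"grip": 0.6, "dx": 0, "dy": 0, "dz": 30, "twist": 0}, {"grip": 0.6, "dx": 0, "dy": 0, "dz": 0, "twist": 0}]'

```text
time: 33.33
ee_pos: [0.6217, -0.2516, 0.0784]
eef_rot: [-0.002, 0.672, 0.74, -0.0]
ft_force: [-0.8, -0.5, 0.2]
opening: 0.0515
grip_force: 0.0
```

```bash
python3 - <<'E'
from h import *
import cv2
s=observe();e=s["ee_pos"];print(e)
C=get_calibration("wrist");im=cv2.cvtColor(get_image("wrist"),cv2.COLOR_BGR2GRAY)
for z in(.059,.05,.0):
  for dy in(0,.02):print(z,dy,np.round(proj(C,[e[0]-.096*dy,e[1]+dy,z]),1))
for z in(.092,):print(np.round(proj(C,[e[0],e[1],z]),1))
print(im[140:340:2,277:282].mean(1).round().astype(int).tolist())
for z in(.04,.05,.075):
    u,v=proj(C,[e[0],e[1],z]);v=round(v);print(z,v,im[v-1:v+2,219:341:3].mean(0).round().astype(int).tolist())
E
```

```text
[ 0.62167931 -0.25159555  0.0784135 ]
0.059 0 [279.2 223.3]
0.059 0.02 [279.2 195. ]
0.05 0 [279.2 219.1]
0.05 0.02 [279.2 191.9]
0.0 0 [279.4 200.9]
0.0 0.02 [279.4 178.3]
[279. 242.]
[144, 144, 147, 147, 145, 144, 145, 149, 150, 148, 145, 145, 146, 145, 142, 143, 143, 144, 148, 148, 149, 125, 101, 125, 125, 130, 136, 74, 89, 114, 114, 115, 116, 114, 114, 113, 145, 214, 217, 161, 121, 121, 121, 122, 122, 142, 147, 146, 183, 201, 164, 113, 111, 113, 130, 134, 134, 152, 155, 141, 145, 144, 143, 141, 141, 142, 138, 137, 135, 135, 138, 143, 143, 141, 140, 142, 142, 141, 137, 136, 141, 141, 139, 140, 140, 143, 142, 122, 117, 164, 151, 126, 128, 127, 127, 126, 125, 127, 124, 125]
0.04 215 [137, 138, 139, 141, 143, 141, 142, 143, 140, 139, 140, 142, 141, 113, 107, 109, 108, 109, 143, 207, 220, 217, 216, 220, 206, 148, 115, 114, 112, 113, 117, 140, 144, 138, 142, 144, 141, 144, 141, 143, 142]
0.05 219 [137, 140, 143, 141, 142, 142, 140, 138, 136, 140, 141, 144, 137, 105, 106, 107, 107, 157, 219, 181, 134, 125, 127, 139, 176, 224, 159, 112, 113, 112, 113, 140, 139, 141, 140, 142, 141, 146, 145, 142, 142]
0.075 232 [139, 138, 136, 136, 139, 139, 140, 140, 138, 137, 141, 140, 139, 125, 102, 102, 102, 183, 119, 122, 154, 145, 145, 155, 130, 133, 163, 108, 107, 107, 132, 141, 140, 142, 138, 136, 141, 144, 143, 141, 138]
```

Bottle B reads +3.3 mm along tool y. I'll correct by +3, go down 54 mm and grip.

Request:
step_arm --plan '[{"grip": 0.6, "dx": 0, "dy": 3, "dz": 14, "twist": 0}, {"grip": 0.6, "dx": 0, "dy": 0, "dz": 20, "twist": 0}, {"grip": 0.6, "dx": 0, "dy": 0, "dz": 14, "twist": 0}, {"grip": 0.6, "dx": 0, "dy": 0, "dz": 6, "twist": 0}, {"grip": 0.6, "dx": 0, "dy": 0, "dz": 0, "twist": 0}, {"grip": 0, "dx": 0, "dy": 0, "dz": 0, "twist": 0}, {"grip": 0, "dx": 0, "dy": 0, "dz": 0, "twist": 0}, {"grip": 0, "dx": 0, "dy": 0, "dz": 0, "twist": 0}, {"grip": 0, "dx": 0, "dy": 0, "dz": 0, "twist": 0}, {"grip": 0, "dx": 0, "dy": 0, "dz": 0, "twist": 0}]'

```text
time: 34.62
ee_pos: [0.6268, -0.2526, 0.0271]
eef_rot: [0.001, 0.672, 0.74, 0.0]
ft_force: [-0.5, 0.1, 2.8]
opening: 0.0142
grip_force: 58.6
```

Request:
step_arm --plan '[{"grip": 0, "dx": 0, "dy": 0, "dz": -4, "twist": 0}, {"grip": 0, "dx": 0, "dy": 0, "dz": -10, "twist": 0}, {"grip": 0, "dx": 0, "dy": 0, "dz": 0, "twist": 0}]'

```text
time: 35.0
ee_pos: [0.6271, -0.2527, 0.0417]
eef_rot: [0.001, 0.672, 0.74, 0.0]
ft_force: [0.2, -0.2, -0.3]
opening: 0.0138
grip_force: 58.5
```

Held. Carrying it to cell (+55, 0).

Request:
step_arm --plan '[{"grip": 0, "dx": 0, "dy": 0, "dz": -20, "twist": 0}, {"grip": 0, "dx": 0, "dy": 0, "dz": -31, "twist": 0}, {"grip": 0, "dx": 0, "dy": 0, "dz": -40, "twist": 0}, {"grip": 0, "dx": 8, "dy": 0, "dz": -30, "twist": 0}, {"grip": 0, "dx": 25, "dy": 1, "dz": -9, "twist": 0}, {"grip": 0, "dx": 35, "dy": 1, "dz": 0, "twist": 0}, {"grip": 0, "dx": 40, "dy": 1, "dz": 0, "twist": 0}, {"grip": 0, "dx": 40, "dy": 2, "dz": 0, "twist": 0}, {"grip": 0, "dx": 40, "dy": 1, "dz": 0, "twist": 0}, {"grip": 0, "dx": 35, "dy": 1, "dz": 0, "twist": 0}, {"grip": 0, "dx": 20, "dy": 0, "dz": 0, "twist": 0}, {"grip": 0, "dx": 10, "dy": 0, "dz": 0, "twist": 0}, {"grip": 0, "dx": 0, "dy": 0, "dz": 0, "twist": 0}, {"grip": 0, "dx": 0, "dy": 0, "dz": 0, "twist": 0}]'

```text
time: 36.75
ee_pos: [0.6092, -0.0008, 0.1703]
eef_rot: [0.0, 0.673, 0.74, -0.0]
ft_force: [0.2, 0.4, -1.7]
opening: 0.0141
grip_force: 58.6
```

```bash
python3 - <<'E'
from h import *
import cv2
s=observe();e=s["ee_pos"];print(e,s["opening"],s["ft_force"])
C=get_calibration("wrist");im=cv2.cvtColor(get_image("wrist"),cv2.COLOR_BGR2GRAY)
zf=e[2]-.0271
for dy in(0,.02):print(zf,np.round(proj(C,[e[0]-.096*dy,e[1]+dy,zf]),1))
print(im[150:220:2,277:282].mean(1).round().astype(int).tolist())
c,sn=np.cos(.096),np.sin(.096)
w=lambda x,y:[.5553+c*x-sn*y,-.007+sn*x+c*y,.12]
for x in(.01,.1):
  for y in(.034,.028,0):print(x,y,np.round(proj(C,w(x,y)),1))
u=round(proj(C,w(.01,0))[0]);print(u,im[150:260:2,u-2:u+3].mean(1).round().astype(int).tolist())
for r in(215,235):print(r,im[r-1:r+2,219:341:3].mean(0).round().astype(int).tolist())
E
```

```text
[ 0.60923392 -0.00077319  0.17034863] 0.014122015164360619 [ 0.20538494  0.40651702 -1.7037131 ]
0.14324863197610954 [279.1 219.6]
0.14324863197610954 [279.1 192.2]
[45, 46, 45, 44, 42, 44, 43, 42, 83, 160, 167, 116, 100, 163, 165, 99, 41, 39, 43, 42, 43, 42, 55, 87, 134, 139, 138, 137, 139, 150, 122, 70, 72, 102, 122]
0.01 0.034 [220.5 168.4]
0.01 0.028 [221.  176.2]
0.01 0 [222.9 211.3]
0.1 0.034 [339.4 168.4]
0.1 0.028 [339.  176.2]
0.1 0 [337.  211.2]
223 [44, 43, 43, 43, 43, 44, 42, 44, 40, 48, 84, 90, 91, 90, 58, 43, 43, 40, 41, 42, 41, 41, 43, 40, 41, 40, 40, 42, 42, 39, 45, 68, 38, 43, 40, 40, 41, 39, 39, 40, 40, 40, 39, 39, 41, 40, 38, 59, 85, 91, 90, 78, 40, 39, 36]
215 [39, 39, 38, 38, 38, 37, 40, 40, 41, 39, 53, 111, 121, 131, 122, 74, 67, 73, 76, 80, 85, 86, 78, 71, 69, 83, 140, 152, 129, 75, 39, 39, 40, 40, 42, 42, 41, 41, 42, 43, 42]
235 [38, 39, 38, 39, 37, 39, 39, 43, 46, 141, 114, 115, 116, 116, 117, 118, 119, 120, 121, 124, 123, 122, 122, 122, 120, 120, 120, 119, 121, 118, 115, 59, 41, 42, 42, 40, 45, 41, 44, 39, 41]
```

The foot and seam positions agree to about 1 mm. I'll shift +1 and +1, then lower in stages.

Request:
step_arm --plan '[{"grip": 0, "dx": 1, "dy": 1, "dz": 0, "twist": 0}, {"grip": 0, "dx": 0, "dy": 0, "dz": 8, "twist": 0}, {"grip": 0, "dx": 0, "dy": 0, "dz": 8, "twist": 0}, {"grip": 0, "dx": 0, "dy": 0, "dz": 8, "twist": 0}, {"grip": 0, "dx": 0, "dy": 0, "dz": 8, "twist": 0}, {"grip": 0, "dx": 0, "dy": 0, "dz": 8, "twist": 0}, {"grip": 0, "dx": 0, "dy": 0, "dz": 8, "twist": 0}]'

```text
time: 37.67
ee_pos: [0.6099, 0.0014, 0.1217]
eef_rot: [-0.0, 0.672, 0.74, 0.0]
ft_force: [0.1, 0.1, 0.5]
opening: 0.0142
grip_force: 58.7
```

Request:
step_arm --plan '[{"grip": 0, "dx": 0, "dy": 0, "dz": 8, "twist": 0}, {"grip": 0, "dx": 0, "dy": 0, "dz": 8, "twist": 0}, {"grip": 0, "dx": 0, "dy": 0, "dz": 8, "twist": 0}, {"grip": 0, "dx": 0, "dy": 0, "dz": 8, "twist": 0}]'

```text
time: 38.17
ee_pos: [0.61, 0.0014, 0.0898]
eef_rot: [-0.0, 0.672, 0.74, -0.0]
ft_force: [-0.6, 0.3, -0.8]
opening: 0.0141
grip_force: 58.6
```

Request:
step_arm --plan '[{"grip": 0, "dx": 0, "dy": 0, "dz": 9, "twist": 0}, {"grip": 0, "dx": 0, "dy": 0, "dz": 9, "twist": 0}, {"grip": 0, "dx": 0, "dy": 0, "dz": 9, "twist": 0}, {"grip": 0, "dx": 0, "dy": 0, "dz": 9, "twist": 0}, {"grip": 0, "dx": 0, "dy": 0, "dz": 9, "twist": 0}, {"grip": 0, "dx": 0, "dy": 0, "dz": 5, "twist": 0}]'

```text
time: 38.92
ee_pos: [0.6097, 0.0014, 0.0396]
eef_rot: [-0.0, 0.672, 0.74, -0.0]
ft_force: [1.0, 0.3, 0.5]
opening: 0.0142
grip_force: 59.0
```

Request:
step_arm --plan '[{"grip": 0, "dx": 0, "dy": 0, "dz": 2, "twist": 0}, {"grip": 0, "dx": 0, "dy": 0, "dz": 1, "twist": 0}, {"grip": 0, "dx": 0, "dy": 0, "dz": 0, "twist": 0}]'

```text
time: 39.3
ee_pos: [0.6101, 0.0013, 0.0375]
eef_rot: [0.0, 0.672, 0.74, 0.0]
ft_force: [0.7, -0.8, -1.7]
opening: 0.0144
grip_force: 59.3
```

Request:
step_arm --plan '[{"grip": 0, "dx": 0, "dy": 0, "dz": 1, "twist": 0}, {"grip": 0, "dx": 0, "dy": 0, "dz": 1, "twist": 0}, {"grip": 0, "dx": 0, "dy": 0, "dz": 1, "twist": 0}, {"grip": 0, "dx": 0, "dy": 0, "dz": 0, "twist": 0}]'

```text
time: 39.8
ee_pos: [0.61, 0.0013, 0.0343]
eef_rot: [-0.0, 0.672, 0.74, 0.0]
ft_force: [-0.4, 1.0, -1.7]
opening: 0.0143
grip_force: 59.1
```

Request:
step_arm --plan '[{"grip": 0, "dx": 0, "dy": 0, "dz": 1, "twist": 0}, {"grip": 0, "dx": 0, "dy": 0, "dz": 0, "twist": 0}]'

```text
time: 40.05
ee_pos: [0.61, 0.0014, 0.0333]
eef_rot: [-0.0, 0.672, 0.74, -0.0]
ft_force: [0.4, 0.4, 0.5]
opening: 0.0143
grip_force: 59.1
```

Request:
step_arm --plan '[{"grip": 0, "dx": 0, "dy": 0, "dz": 1, "twist": 0}, {"grip": 0, "dx": 0, "dy": 0, "dz": 0, "twist": 0}]'

```text
time: 40.3
ee_pos: [0.6101, 0.0013, 0.0331]
eef_rot: [0.0, 0.672, 0.74, -0.0]
ft_force: [-3.5, 0.2, 5.3]
opening: 0.0141
grip_force: 59.7
```

Floor contact at 0.0331, as expected. I'll relax, release and withdraw.

Request:
step_arm --plan '[{"grip": 0.1, "dx": 0, "dy": 0, "dz": 0, "twist": 0}, {"grip": 0.2, "dx": 0, "dy": 0, "dz": 0, "twist": 0}, {"grip": 0.4, "dx": 0, "dy": 0, "dz": 0, "twist": 0}, {"grip": 0.4, "dx": 0, "dy": 0, "dz": 0, "twist": 0}, {"grip": 0.4, "dx": 0, "dy": 0, "dz": 0, "twist": 0}, {"grip": 0.4, "dx": 0, "dy": 0, "dz": -8, "twist": 0}, {"grip": 0.4, "dx": 0, "dy": 0, "dz": -10, "twist": 0}, {"grip": 0.4, "dx": 0, "dy": 0, "dz": -12, "twist": 0}, {"grip": 0.4, "dx": 0, "dy": 0, "dz": -15, "twist": 0}, {"grip": 0.4, "dx": 0, "dy": 0, "dz": -20, "twist": 0}, {"grip": 0.4, "dx": 0, "dy": 0, "dz": -30, "twist": 0}, {"grip": 0.4, "dx": 0, "dy": 0, "dz": -30, "twist": 0}, {"grip": 0.4, "dx": 0, "dy": 0, "dz": -20, "twist": 0}, {"grip": 0.4, "dx": 0, "dy": 0, "dz": 0, "twist": 0}, {"grip": 0.4, "dx": 0, "dy": 0, "dz": 0, "twist": 0}]'

```text
time: 42.18
ee_pos: [0.6093, 0.0015, 0.1762]
eef_rot: [-0.001, 0.672, 0.74, -0.001]
ft_force: [0.6, -0.3, 0.2]
opening: 0.034
grip_force: 0.0
```

```bash
python3 - <<'E'
from h import *
import cv2
C=get_calibration("wrist");im=cv2.cvtColor(get_image("wrist"),cv2.COLOR_BGR2GRAY)
c,sn=np.cos(.096),np.sin(.096)
w=lambda x,y:[.5553+c*x-sn*y,-.007+sn*x+c*y,.12]
# flaps shut? brightness over the two cells away from the seam, expect uniform dark
for cx,cy in[(-.055,.062),(.055,0),(-.055,0)]:
    print(cx,cy,[int(im[round(v),round(u)]) for y in(-.024,-.018,-.01,-.002,0,.002,.01,.018,.024) for u,v in[proj(C,w(cx,cy+y))]])
S=cv2.cvtColor(get_image("side"),cv2.COLOR_BGR2GRAY);Sc=get_calibration("side")
for b in[(.446,-.2525),(.625,-.2525)]:
    u,v=proj(Sc,[*b,.03]);print(S[round(v)-3:round(v)+4:2,round(u)-12:round(u)+13:4].tolist())
E
```

```text
-0.055 0.062 [37, 40, 40, 72, 87, 41, 40, 42, 56]
0.055 0 [39, 46, 42, 45, 73, 44, 42, 39, 40]
-0.055 0 [40, 39, 42, 45, 60, 40, 37, 40, 47]
[[98, 96, 99, 98, 98, 95, 97], [96, 99, 97, 95, 98, 95, 95], [91, 93, 94, 96, 98, 96, 98], [98, 99, 92, 97, 93, 97, 98]]
[[97, 99, 97, 96, 90, 100, 100], [96, 100, 95, 95, 95, 94, 99], [93, 97, 97, 96, 96, 94, 94], [101, 96, 96, 93, 98, 95, 95]]
```

The flaps are shut over both cells, the caps show pale through the seams, and the table is clear where the bottles stood.

```bash
python3 -c "
from cell import *
print(close_job())"
```

```text
the job is handed in; nothing more can be done
None
```

Both bottles were lowered to the floor of the two empty cells found by feel, (-55, +62) and (+55, 0) mm in the crate's frame; the flaps closed over them and the job was handed in at about 42 s of the 72 s limit.

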